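Raise the worktop camera mast to its second stop and hold it

ROBOT

A 6-joint arm with a two-finger parallel gripper is mounted at the origin on a cart in front of the work surface, level with it; the furniture and walls round the work are solid. World frame = base frame: x ahead of the robot, y to its left, z up, the work surface at z = 0. Lengths are in m, angles in rad, forces in N, time in s.
With the tool pointing down it reaches from about 0.25 to 0.725 m from the base axis. Payload 4 kg.
Tool frame: the origin (TCP) lies between the finger pads; the fingertips stand 22 mm ahead of it and the grasp point (between the pads) lies 3 mm ahead of it; z points along the fingers, y is the line along which they close (so a half turn about z gives the same grasp; the last joint's range is limited). The gripper opens to 85 mm and grips with 20 to 120 N. Pads are 22 mm wide; open, the fingers measure 114 mm over their backs; the gripper's body (76 mm by 85 mm) begins 54 mm behind the grasp point. The pads swing forward as they close: fully open they stand 13 mm farther back than shut.
Start: joints at [1.163, 0.241, 0.005, 1.335, 0, 1.571], TCP at [0.198, 0.459, 0.253] pointing down, gripper open.
Joint ranges: [-2.72, 2.72], [-1.05, 1.87], [-1.09, 1.28], [-1.99, 2.15], [-1.42, 1.44], [-3.14, 3.14]. Speed limits (rad/s): [2.79, 2.79, 3.14, 3.14, 3.14, 3.14].

INTERFACE

Orientations are given as a 3x3 rotation matrix whose columns are the frame's x, y, z axes.
In Python, from bench import robot, viewer, order, silhouettes gives the robot as it stands.
- The arm moves only by the tool send_rows, never from a script. Its argument "targets" is a list that holds one entry, the list of rows, each a list of 7 numbers: the opening in per cent of the stroke, from 0 (shut) to 100 (fully open), then the shift along the tool's x, y, z in cm, then the turn, a rotation vector about the tool's x, y, z in rad. In form: [[[fingers, dx, dy, dz, wx, wy, wz], ...]]. A call has 1 to 20 rows; each row is the pose to reach, as a shift and turn from the pose commanded when the call began, along the tool's axes at that moment; what a row does not reach only later rows make up. A row lasts 1/10 s, in which the tool goes at most 50 mm and 8.59 degrees, less where a joint would pass 70% of its speed; a pose out of reach is approached as far as the arm can. A call with a gripper value outside its range is refused whole. The fingers move at their own pace and stop on an object; the grip force is fixed at half the most. Time passes only in rows, so rows that repeat a pose let the fingers close. It gives the time, the measured TCP pose, the force, the opening and the grip force at its end, in the units of the state.
- robot.get_state(): the state, without advancing time (a new reading comes with each control period).
- viewer.grab_frame(name): name is "scene" or "side" or "wrist"; returns a dict with "color" (400x640x3 uint8, red, green, blue), "range_z" (400x640 float32, m along the optical axis (not along the pixel's ray), 0 where there is no reading), "camera_matrix" (3x3 intrinsics, pixels), "position" and "attitude" of the camera in the world. Camera axes: x right, y down, z forward; pixel columns grow to the right and rows downward; lengths in m; the calibration is good to about 2 mm. A picture is of the moment at which its call begins.
- order.job_done(): hands the job in; it is judged then, once.
Trained networks look in a picture, given as the dict that the camera call returned (one of the last four; its "shot" number tells which), for a name from the list of things; names that differ only in an ending like _2 or _b are one class to them, and where a whole thing is asked for, a point or a joint stands for the part that bears it (a point fixed in the world has none). Each returns a list of dicts, best first, with "confidence" (0 to 1); they miss things now and then, are a little off and sometimes report something else, mostly with a low value. They report only what shows in the picture. A call takes as long as a camera call. They do not tell look-alikes from the thing itself.
- silhouettes(name, picture): "region" (400x640 bool, what is visible of it) and "box" ([left, top, right, bottom] in pixels, round what is visible of it).
The state is a dict: "time_s": time; "joint_pos": joint angles; "qd": joint speeds; "effort": joint torques, N m; "eef_pos": TCP position; "ee_rot": TCP orientation; "wrist_force": force on the tool from outside, world axes, zero at the start; "wrist_torque": the same for the moment, N m; "grip_width": finger opening in m; "gripper_force": force on a finger pad.
Only numpy, scipy, OpenCV 4.12 (cv2) and the standard library are available. Lean on these libraries where they do the work, as an engineer would, in place of code of your own. Each camera call takes 0.05 s, during which the arm holds its last target. There are 200 camera calls.

TASK

I am about to film a recipe: please raise the little camera mast on the worktop. First loosen its orange clamp knob by turning it anticlockwise as far as it goes, then pinch the black head so that the red button in its side is pressed in, and draw the mast straight up, past the first stop, to the second stop at the end of its travel. Finish with the head still gripped, button in and mast fully up, because the loosened mast would not stay up by itself while the button is in; leave the mug, tin and shaker beside it alone.

Things in the scene. Friction and masses are not known exactly. Their poses are not given: they have to be found in the camera images.
- stand: Foot of the camera mast, a fixed grey block 215 x 84 x 40 mm; place and yaw vary. Origin: on the worktop, near its middle; z up. In its frame the clamp knob's axis is at x = -70 mm and the mast's axis at x = +60 mm, both y = 0. A dark fixed sleeve (33 mm across) rises round the mast's tube to z = 125 mm. A steel clamp bar runs from knob to sleeve under a guide 54 mm high.
- knob_grip (a point): On the clamp knob's vertical axis at gripping height, z = 73 mm. Orange upright grip bar 42 mm long, 13 mm thick, z = 50 to 78 mm, on a black disc of radius 22 mm. This point's x axis turns with the knob; the bar lies 0.75 rad clockwise (from above) of it, so at yaw = joint value - 0.75 rad in the stand's frame (bar points along the stand's x, at the mast, when the joint reads 0.75).
- clamp_knob (a joint): Angle of the clamp knob, rad: 0 tight, grows anticlockwise seen from above, 1.5 fully loose (hard stop). It starts between 0 and 0.25; the mast is blocked below about 0.8 and quite free from about 1.1. It stays where it is left; friction about 0.05 N m.
- mast_grip (a point): Centre of the black head on the mast, z = 155 mm when down, 245 mm when fully up. Head 40 (x) by 34 (y) by 44 mm tall; a rubber disc and steel stud on top reach 29 mm above this point. Axes as the stand's. Pinch it along its y axis, so that one finger presses the button; the space beside it, and below it beside the sleeve, is free.
- button_face (a point): Centre of the outer face of the red release button (18 mm wide, 22 mm tall), on the head's -y side at the height of mast_grip; when out it stands 5 mm proud of that side, 22 mm from the head's centre. It is pressed along the head's +y.
- release (a joint): How far the red button is pressed, m: 0 out, 0.005 flush with the head's side, 0.0055 limit. Its spring gives 4 N at first and 10 N when flush. The catch is free from about 0.004. When not pressed it locks the mast at each stop.
- mast (a joint): How far the mast is drawn up, m: 0 down, 0.045 first stop (yellow band shows just above the sleeve), 0.090 second stop, the hard end of the travel (red band shows). The moving part weighs about 0.25 kg (it varies) and sinks back if let go between stops, or with the button in.
- white_mug: White mug with dark coffee-brown inside, 82 x 112 x 94 mm, stands loose near the stand. Leave it alone. Origin at the centre of its underside.
- tuna_tin: Low round tin, 86 mm across, 40 mm tall, loose near the stand. Leave it alone. Origin at the centre of its underside.
- shaker: Salt shaker, 44 mm across, 90 mm tall, loose near the stand. Leave it alone. Origin at the centre of its underside.
Mind the look-alikes: they are no part of the job. Several things have the shape of the stand; the one meant has the colours described above.

How it is judged:
By the outcome, as a careful person would: the job done as asked, in the order asked, and still so for the second after the job is handed in, while the arm keeps its last pose, push and grip.
It also fails if it takes over 42 s, if anything falls off the work surface, if the arm or the gripper's body presses on something with over 40 N, if the wrist force passes 120 N, or if a joint passes its speed limit or range.

## Working session

There is one attempt and no reset: what is moved stays moved. The work goes in short steps, Python scripts to look and compute and a tool call to move; the robot and the scene stay as the last step left them, time stands still between calls to the robot, and variables do not carry over. Pictures are saved under pics/ and viewed, at most 10 in all, crops included, and the job is handed in when it is done.

Besides the shell and the picture viewer there is one more tool, called in YAML: its name, and indented under it one key for each argument. send_rows: Moves the arm, as the interface text tells. Its arguments: {"type":"object","properties":{"targets":{"type":"array"}},"required":["targets"]}

```bash
mkdir -p pics; ls; cat > h.py <<'E'
import numpy as np, cv2
from bench import robot, viewer, order, silhouettes
def pts(f):
    z=f["range_z"];K=np.array(f["camera_matrix"]);v,u=np.mgrid[:400,:640]
    P=np.stack([(u-K[0,2])/K[0,0]*z,(v-K[1,2])/K[1,1]*z,z],-1)
    W=P@np.array(f["attitude"]).T+np.array(f["position"]); W[z<=0]=np.nan
    return W
def save(f,n): cv2.imwrite("pics/"+n,f["color"][:,:,::-1])
E
python3 - <<'E'
from h import *
s=robot.get_state();print(s["time_s"],s["eef_pos"],s["ee_rot"])
fs=[]
for c in ["scene","side"]:
    f=viewer.grab_frame(c);W=pts(f);np.savez("/tmp/"+c,W=W,c=f["color"]);fs.append(f)
    print(c,f["position"])
    for n in ["stand","clamp_knob","mast_grip","button_face","white_mug","tuna_tin","shaker"]:
        for d in silhouettes(n,f)[:4]:
            print(n,round(d["confidence"],2),np.round(d["box"]),np.round(np.nanmedian(W[d["region"]],0),3))
cv2.imwrite("pics/a.png",cv2.resize(np.vstack([f["color"][:,:,::-1] for f in fs]),(480,600)))
save(fs[0],"scene.png");save(fs[1],"side.png")
E
```

```text
pics
0.0 [0.19804648 0.45846118 0.25239172] [[-9.17998147e-01  3.96583781e-01 -8.40812822e-04]
 [ 3.96584672e-01  9.17996085e-01 -1.94570229e-03]
 [ 2.28908159e-07 -2.11960457e-03 -9.99997754e-01]]
scene [ 0.06770664 -0.70407478  0.68048852]
stand 0.93 [326. 218. 417. 352.] [ 0.479 -0.342  0.04 ]
stand 0.65 [277. 144. 342. 240.] [ 0.575 -0.023  0.041]
clamp_knob 0.75 [347. 300. 372. 323.] [ 0.413 -0.355  0.061]
clamp_knob 0.63 [290. 201. 306. 219.] [ 0.511 -0.041  0.059]
mast_grip 0.68 [381. 219. 410. 246.] [ 0.531 -0.325  0.166]
white_mug 0.58 [260. 148. 297. 192.] [0.575 0.158 0.06 ]
tuna_tin 0.75 [348. 209. 386. 242.] [ 0.621 -0.161  0.036]
shaker 0.86 [244. 188. 264. 220.] [0.435 0.062 0.047]
side [ 0.27282692 -1.22963015  0.66917245]
stand 0.91 [281. 157. 363. 240.] [ 0.582 -0.021  0.043]
stand 0.62 [257. 217. 364. 319.] [ 0.497 -0.351  0.042]
clamp_knob 0.9 [278. 274. 290. 293.] [ 0.417 -0.358  0.063]
clamp_knob 0.65 [296. 204. 309. 222.] [ 0.517 -0.043  0.061]
clamp_knob 0.43 [294. 165. 321. 200.] [0.576 0.15  0.066]
mast_grip 0.83 [332. 156. 348. 180.] [0.633 0.005 0.161]
mast_grip 0.8 [330. 216. 353. 241.] [ 0.541 -0.331  0.163]
button_face 0.5 [345. 230. 348. 236.] [ 0.549 -0.338  0.159]
button_face 0.44 [344. 165. 346. 174.] [ 0.643 -0.005  0.159]
white_mug 0.94 [294. 166. 322. 203.] [0.577 0.151 0.064]
tuna_tin 0.56 [352. 229. 376. 258.] [ 0.641 -0.183  0.037]
tuna_tin 0.56 [292. 164. 321. 202.] [0.577 0.151 0.062]
shaker 0.69 [259. 189. 275. 218.] [0.441 0.06  0.048]
```

View pics/scene.png

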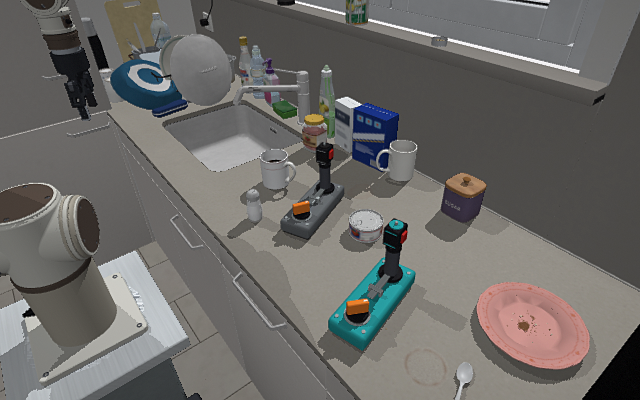

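View pics/side.png

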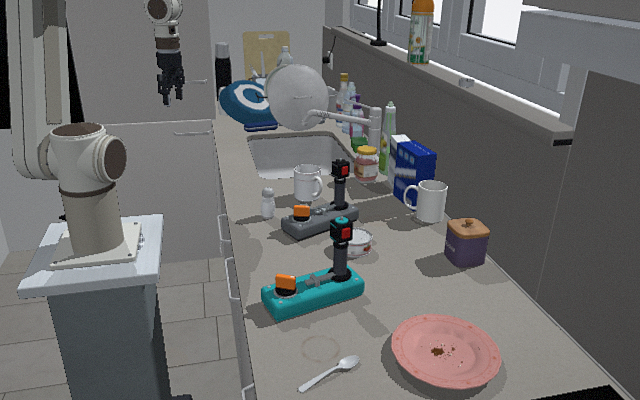

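Stand candidates in the scene picture: the grey-footed one at (313,208) with its knob at (300,209), and the teal one at (372,302) with its knob at (358,308). The grey one at (313,208) matches the description. Distractors are the second mug at (402,160), the knob of the teal stand, and the sugar pot. I'll check it in one crop and fit its pose.

```bash
python3 - <<'E'
from h import *
T=[];A=[];C=[]
ims=[]
for c,b in [("scene",(270,130,350,245)),("side",(275,150,370,245))]:
    d=np.load(f"/tmp/{c}.npz");W,I=d["W"],d["c"]
    l,t,r,bb=b; ims.append(cv2.resize(I[t:bb,l:r,::-1],(390,500),interpolation=cv2.INTER_CUBIC))
    A.append(W.reshape(-1,3));C.append(I.reshape(-1,3).astype(int))
    w=A[-1];m=(w[:,0]>.42)&(w[:,0]<.72)&(abs(w[:,1]+.02)<.12)
    A[-1]=w[m];C[-1]=C[-1][m]
    w=A[-1];k=C[-1]; z=w[:,2]
    top=w[(z>.032)&(z<.047)&(k.max(1)-k.min(1)<25)&(k.max(1)<150)]
    top=top[np.hypot(*(top[:,:2]-[.65,-.17]).T)>.06]
    r=cv2.minAreaRect((top[:,:2]*1000).astype(np.float32));print(c,"rect",r,np.median(top[:,2]))
    org=w[(k[:,0]>150)&(k[:,1]<.65*k[:,0])&(k[:,2]<60)&(k[:,1]>60)&(z>.045)&(z<.085)]
    print("orange",len(org),np.nanmean(org,0),"rect",cv2.minAreaRect((org[org[:,2]>.072][:,:2]*1000).astype(np.float32)) )
    red=w[(k[:,0]>120)&(k[:,1]<60)&(z>.12)];print("red",len(red),red.mean(0) if len(red) else 0)
    hd=w[(z>.137)&(z<.20)];print("head",len(hd),hd.min(0),hd.max(0))
    sl=w[(z>.06)&(z<.12)&(w[:,0]>.59)&(w[:,0]<.68)&(w[:,1]<.04)];print("sleeve",len(sl),np.median(sl,0))
cv2.imwrite("pics/crop.png",np.hstack(ims))
E
```

```text
scene rect ((548.7683715820312, -30.671798706054688), (208.82713317871094, 268.7920227050781), 86.30535125732422) 0.0394154627715253
orange 44 [ 0.51408226 -0.03527628  0.07740408] rect ((516.0077514648438, -33.78240966796875), (13.616311073303223, 39.6107063293457), 72.08342742919922)
red 7 [6.42228693e-01 1.17444774e-04 1.65078024e-01]
head 304 [ 0.60920931 -0.00623971  0.13721783] [0.65915716 0.03710902 0.18410583]
sleeve 195 [0.62525422 0.00752345 0.0909542 ]
side rect ((548.6815185546875, -18.276588439941406), (159.12225341796875, 272.3916015625), 83.89268493652344) 0.041543850050369036
orange 38 [ 0.51395433 -0.03903318  0.07097896] rect ((516.93896484375, -37.90238952636719), (11.299636840820312, 38.73089599609375), 68.66120910644531)
red 17 [ 0.64271584 -0.00297951  0.16179592]
head 308 [ 0.61254366 -0.00998588  0.13712996] [0.6612459  0.03171744 0.18711568]
sleeve 207 [0.63206849 0.00585878 0.08883578]
```

View pics/crop.png

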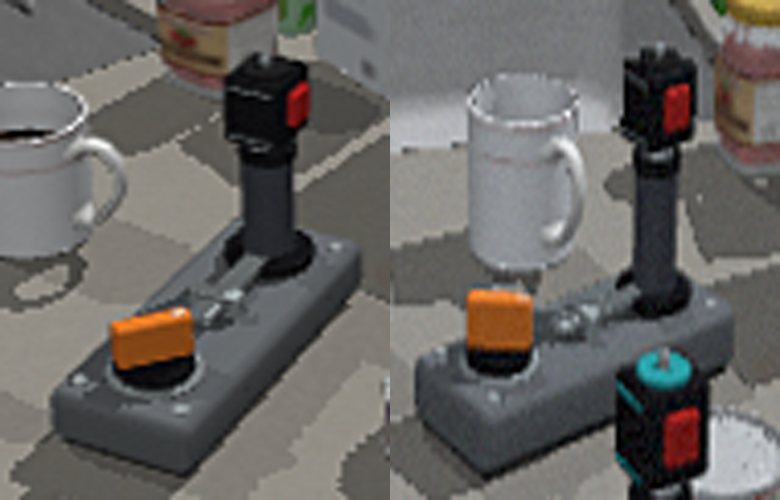

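The crop shows the grey foot, orange bar, dark sleeve, black head and red button, so the grey stand is the right one. The other stand has a teal foot and top disc. Next I move above the knob and look with the wrist camera.

send_rows:
  targets:
    - [[60,-48.8,-32.8,0,0,0,-0.09],[60,-48.8,-32.8,0,0,0,-0.09],[60,-48.8,-32.8,0,0,0,-0.09],[60,-48.8,-32.8,0,0,0,-0.09],[60,-48.8,-32.8,0,0,0,-0.09],[60,-48.8,-32.8,0,0,0,-0.09],[60,-48.8,-32.8,0,0,0,-0.09],[60,-48.8,-32.8,0,0,0,-0.09],[60,-48.8,-32.8,0,0,0,-0.09],[60,-48.8,-32.8,0,0,0,-0.09],[60,-48.8,-32.8,0,0,0,-0.09],[60,-48.8,-32.8,0,0,0,-0.09],[60,-48.8,-32.8,0,0,0,-0.09],[60,-48.8,-32.8,0,0,0,-0.09],[60,-48.8,-32.8,0,0,0,-0.09],[60,-48.8,-32.8,0,0,0,-0.09]]

```text
time_s: 2.4
eef_pos: [0.5156, -0.0344, 0.2535]
ee_rot: [[-0.951, 0.311, -0.0], [0.311, 0.951, 0.0], [0.0, 0.0, -1.0]]
wrist_force: [0.7, -0.7, -0.1]
grip_width: 0.0512
gripper_force: 0.0
```

```bash
python3 - <<'E'
from h import *
s=robot.get_state();print(s["time_s"],s["eef_pos"],s["ee_rot"],s["joint_pos"],s["grip_width"],s["wrist_force"])
f=viewer.grab_frame("wrist");W=pts(f);np.savez("/tmp/wrist",W=W,c=f["color"]);save(f,"w1.png")
print(f["position"],f["attitude"])
w=W.reshape(-1,3);k=f["color"].reshape(-1,3).astype(int);z=w[:,2]
o=(k[:,0]>130)&(k[:,1]<.65*k[:,0])&(k[:,2]<70)&(k[:,1]>50)&(z>.07)&(z<.085)
print(o.sum(),w[o].mean(0),cv2.minAreaRect((w[o][:,:2]*1000).astype(np.float32)))
for n in ["stand","mast_grip","clamp_knob"]:
  for d in silhouettes(n,f)[:2]:
    q=W[d["region"]];print(n,d["confidence"],d["box"],np.nanmedian(q,0))
    if n=="stand":
        t=q[(q[:,2]>.034)&(q[:,2]<.046)];print(cv2.minAreaRect((t[:,:2]*1000).astype(np.float32)))
    if n=="mast_grip":
        t=q[(q[:,2]>.170)];print(len(t),cv2.minAreaRect((t[:,:2]*1000).astype(np.float32)) if len(t) else 0)
E
```

```text
2.4 [ 0.51560152 -0.03442072  0.25350666] [[-9.50534763e-01  3.10618186e-01 -8.44428886e-05]
 [ 3.10618165e-01  9.50534753e-01  1.96418459e-04]
 [ 1.41277046e-04  1.60473079e-04 -9.99999977e-01]] [-6.67631549e-02  2.73838350e-01  4.96535147e-02  1.34670885e+00
  1.90347387e-04  2.49080148e-01] 0.05117047278780411 [ 0.73642448 -0.69700597 -0.0718753 ]
[ 0.44388292 -0.01035678  0.37470106] [[ 0.30981217  0.90794456  0.28222881]
 [ 0.95079719 -0.29551703 -0.09302899]
 [-0.00106174  0.29716388 -0.9548259 ]]
450 [ 0.44641317 -0.24535948  0.07596226] ((467.49749755859375, -191.1139373779297), (340.4356994628906, 38.44086456298828), 72.93162536621094)
stand 0.71 [270.2, 130.7, 424.4, 279.0] [ 0.55476818 -0.01483169  0.04095285]
((576.0653076171875, -8.651535034179688), (213.32077026367188, 83.38408660888672), 24.04018211364746)
stand 0.69 [1.6, 132.9, 176.4, 363.9] [ 0.50362916 -0.31010869  0.04261122]
((482.950927734375, -332.01611328125), (212.93190002441406, 83.96465301513672), 14.419476509094238)
mast_grip 0.85 [0.3, 290.8, 85.2, 360.6] [ 0.54191812 -0.303271    0.16784816]
1656 ((544.8643798828125, -315.2092590332031), (41.550533294677734, 36.138736724853516), 14.479674339294434)
clamp_knob 0.77 [5.4, 165.4, 62.4, 206.9] [ 0.42108792 -0.34281136  0.06388992]
clamp_knob 0.62 [298.2, 162.3, 332.6, 206.8] [ 0.5152757 -0.0336967  0.0514877]
```

View pics/w1.png

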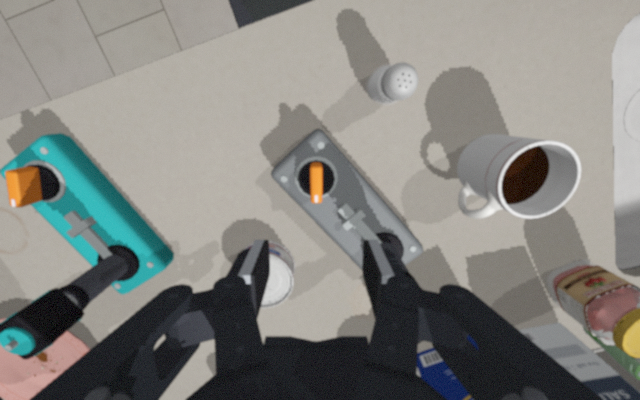

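The wrist view shows the grey stand at (345,200), its orange bar at (316,182), and the shaker and mug clear of it. I'll get the bar pose precisely.

```bash
python3 - <<'E'
from h import *
d=np.load("/tmp/wrist.npz");W=d["W"][140:230,280:350].reshape(-1,3);k=d["c"][140:230,280:350].reshape(-1,3).astype(int)
o=(k[:,0]>130)&(k[:,1]<.65*k[:,0])&(k[:,2]<70)&(k[:,1]>50)
for lo in (.05,.074):
    q=W[o&(W[:,2]>lo)];print(len(q),q.mean(0),cv2.minAreaRect((q[:,:2]*1000).astype(np.float32)))
dk=W[(k.max(1)<45)&(W[:,2]>.042)&(W[:,2]<.055)];print("disc",len(dk),cv2.minEnclosingCircle((dk[:,:2]*1000).astype(np.float32)))
a=np.radians(24.04);R=np.array([[np.cos(a),-np.sin(a)],[np.sin(a),np.cos(a)]])
w=d["W"][120:285,265:430].reshape(-1,3);sl=w[(w[:,2]>.07)&(w[:,2]<.2)];l=(sl[:,:2]-[.5761,-.0087])@R
for l in (((dk[:,:2]-[.5761,-.0087])@R),l): print(l.min(0),l.max(0))
E
```

```text
186 [ 0.51020002 -0.03305896  0.07247783] ((515.6548461914062, -33.55950927734375), (13.72115707397461, 38.04813003540039), 72.3343505859375)
135 [ 0.51060337 -0.03490806  0.0775581 ] ((515.3856811523438, -34.29259490966797), (12.072466850280762, 37.49018096923828), 72.1279525756836)
disc 376 ((516.4611206054688, -34.375675201416016), 19.861265182495117)
[-0.08424483 -0.01829726] [-0.0454361   0.02052745]
[-0.0825884  -0.01671882] [0.06984968 0.01732396]
```

send_rows:
  targets:
    - [[60,0,0,4,0,0,0],[60,0,0,8,0,0,0],[60,0,0,12,0,0,0],[60,0,0,15,0,0,0],[60,0,0,16.5,0,0,0],[60,0,0,17.7,0,0,0],[60,0,0,17.7,0,0,0],[60,0,0,17.7,0,0,0],[0,0,0,17.7,0,0,0],[0,0,0,17.7,0,0,0],[0,0,0,17.7,0,0,0],[0,0,0,17.7,0,0,0],[0,0,0,17.7,0,0,0],[0,0,0,17.7,0,0,0]]

```text
time_s: 4.0
eef_pos: [0.5173, -0.035, 0.0776]
ee_rot: [[-0.95, 0.312, 0.003], [0.312, 0.95, 0.001], [-0.002, 0.002, -1.0]]
wrist_force: [-0.4, 3.8, 5.9]
grip_width: 0.0115
gripper_force: 61.9
```

send_rows:
  targets:
    - [[0,0,0,0,0,0,-0.13],[0,0,0,0,0,0,-0.26],[0,0,0,0,0,0,-0.39],[0,0,0,0,0,0,-0.52],[0,0,0,0,0,0,-0.65],[0,0,0,0,0,0,-0.78],[0,0,0,0,0,0,-0.91],[0,0,0,0,0,0,-1.04],[0,0,0,0,0,0,-1.17],[0,0,0,0,0,0,-1.3],[0,0,0,0,0,0,-1.4],[0,0,0,0,0,0,-1.48],[0,0,0,0,0,0,-1.48],[0,0,0,0,0,0,-1.48]]

```text
time_s: 5.4
eef_pos: [0.5171, -0.0345, 0.0776]
ee_rot: [[-0.396, -0.918, 0.003], [-0.918, 0.396, 0.002], [-0.003, -0.001, -1.0]]
wrist_force: [-1.4, 4.9, 5.4]
grip_width: 0.0115
gripper_force: 62.0
```

```bash
python3 - <<'E'
from h import *
s=robot.get_state();print(s["eef_pos"],np.arctan2(s["ee_rot"][1][1],s["ee_rot"][0][1]),s["wrist_force"],s["wrist_torque"],s["joint_pos"],s["gripper_force"])
E
```

```text
[ 0.51714093 -0.03447598  0.07755517] 2.7340650792387584 [-1.38996341  4.92871633  5.41064425] [0.95317655 0.11973043 0.06941638] [-0.06797509  0.41987861 -0.23074334  0.91779966  0.00259069 -1.23124299] 62.014793157577515
```

send_rows:
  targets:
    - [[0,0,0,0,0,0,-0.04],[0,0,0,0,0,0,-0.08],[0,0,0,0,0,0,-0.08],[0,0,0,0,0,0,-0.08]]

```text
time_s: 5.8
eef_pos: [0.5171, -0.0345, 0.0776]
ee_rot: [[-0.326, -0.945, 0.003], [-0.945, 0.326, 0.003], [-0.004, -0.001, -1.0]]
wrist_force: [-0.7, 5.6, 7.3]
grip_width: 0.0119
gripper_force: 70.0
```

```bash
python3 - <<'E'
from h import *
s=robot.get_state();print(s["eef_pos"],np.arctan2(s["ee_rot"][1][1],s["ee_rot"][0][1]),s["wrist_force"],s["wrist_torque"],s["joint_pos"],s["gripper_force"])
E
```

```text
[ 0.51710469 -0.03449836  0.07759454] 2.809633685156868 [-0.72112581  5.64760551  7.33026686] [ 1.20088647  0.11326877 -1.46158114] [-0.06845732  0.41980012 -0.23074926  0.91791509  0.00339044 -1.30729338] 69.95134189375676
```

Stop felt: 1.46 N m resisting, with the knob at about 1.5 rad. Release, lift, and go above the mast head.

send_rows:
  targets:
    - [[60,0,0,0,0,0,0],[60,0,0,0,0,0,0],[60,0,0,0,0,0,0],[60,0,0,0,0,0,0],[80,0,0,-4,0,0,0],[80,0,0,-8,0,0,0],[80,0,0,-12,0,0,0.1],[80,0,0,-16,0,0,0.2],[80,0,0,-18,0,0,0.3],[80,-3,-3,-18,0,0,0.4],[80,-6,-6,-18,0,0,0.5],[80,-8.8,-9.5,-18,0,0,0.6],[80,-8.8,-9.5,-18,0,0,0.7],[80,-8.8,-9.5,-18,0,0,0.82],[80,-8.8,-9.5,-18,0,0,0.82],[80,-8.8,-9.5,-18,0,0,0.82]]

```text
time_s: 7.4
eef_pos: [0.6344, 0.0168, 0.256]
ee_rot: [[-0.911, -0.412, -0.001], [-0.412, 0.911, -0.0], [0.001, 0.0, -1.0]]
wrist_force: [0.8, -0.1, 0.9]
grip_width: 0.0686
gripper_force: 0.0
```

```bash
python3 - <<'E'
from h import *
s=robot.get_state();p=s["eef_pos"];R=np.array(s["ee_rot"])
print(s["time_s"],p,np.arctan2(R[1][1],R[0][1]),s["grip_width"])
a=np.radians(24.04);Rs=np.array([[np.cos(a),-np.sin(a)],[np.sin(a),np.cos(a)]]);M=np.array([.6355,.0178])
for c in ("wrist","scene"):
    f=viewer.grab_frame(c);W=pts(f);save(f,c+"2.png")
    w=W.reshape(-1,3);k=f["color"].reshape(-1,3).astype(int)
    l=(w[:,:2]-M)@Rs
    q=(abs(l)<.04).all(1)
    for lo,hi,n in((.166,.182,"headtop"),(.06,.12,"sleeve"),(.18,.19,"stud")):
        m=q&(w[:,2]>lo)&(w[:,2]<hi)&(k.max(1)<(400 if n=="stud" else 90))
        if m.sum()>5: print(c,n,m.sum(),np.percentile(l[m],2,axis=0),np.percentile(l[m],98,axis=0),np.median(w[m][:,2]))
    o=(k[:,0]>130)&(k[:,1]<.65*k[:,0])&(k[:,2]<70)&(k[:,1]>50)&(w[:,2]>.07)&(w[:,2]<.085)&(np.hypot(w[:,0]-.516,w[:,1]+.034)<.03)
    if o.sum()>5: print("bar",o.sum(),cv2.minAreaRect((w[o][:,:2]*1000).astype(np.float32)))
E
```

```text
7.4 [0.63436892 0.01684652 0.25601657] 1.9953542700968463 0.06855557952283159
wrist headtop 2010 [-0.01943489 -0.01509173] [0.0178872  0.01607358] 0.1761416266850256
wrist sleeve 187 [-0.01402853 -0.01189638] [-0.00620443  0.01212077] 0.0827587909574074
wrist stud 67 [-0.00650331 -0.00714958] [0.00324132 0.00667578] 0.1840703098072539
bar 189 ((517.9854736328125, -34.10712814331055), (40.7960090637207, 13.14905071258545), 67.1695556640625)
scene headtop 130 [-0.02156463 -0.01633141] [0.01461926 0.01454972] 0.17458271547886184
scene sleeve 191 [-0.01684239 -0.0144729 ] [0.00038902 0.0104851 ] 0.09086011178423559
scene stud 6 [-0.0028952  -0.01289527] [0.0024269  0.00283954] 0.18275463189020494
bar 55 ((515.1315307617188, -37.06561279296875), (41.46659851074219, 11.99576187133789), 66.13028717041016)
```

View pics/wrist2.png

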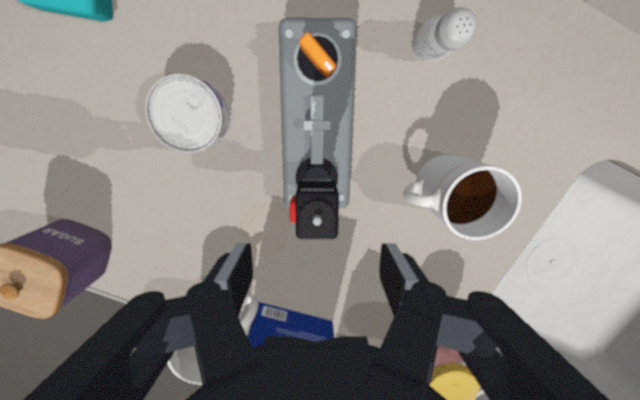

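The bar now lies at 67°, so the knob reads 1.50 and is fully loose. The head is at (317,210) between the fingers, button at (293,209) on the left. Descend and pinch.

send_rows:
  targets:
    - [[80,0,0.1,3,0,0,0],[80,0,0.1,6,0,0,0],[80,0,0.1,8.5,0,0,0],[80,0,0.1,9.8,0,0,0],[80,0,0.1,9.8,0,0,0],[80,0,0.1,9.8,0,0,0],[0,0,0.1,9.8,0,0,0],[0,0,0.1,9.8,0,0,0],[0,0,0.1,9.8,0,0,0],[0,0,0.1,9.8,0,0,0],[0,0,0.1,9.8,0,0,0],[0,0,0.1,9.8,0,0,0],[0,0,0.1,9.8,0,0,0]]

```text
time_s: 8.8
eef_pos: [0.6352, 0.018, 0.1607]
ee_rot: [[-0.912, -0.41, 0.004], [-0.41, 0.912, 0.0], [-0.004, -0.002, -1.0]]
wrist_force: [-1.1, 1.2, 5.0]
grip_width: 0.033
gripper_force: 60.9
```

send_rows:
  targets:
    - [[0,0,0.1,-1,0,0,0],[0,0,0,-2,0,0,0],[0,0,0,-3,0,0,0],[0,0,0,-4,0,0,0],[0,0,0,-5,0,0,0],[0,0,0,-6,0,0,0],[0,0,0,-7,0,0,0],[0,0,0,-8,0,0,0],[0,0,0,-8.6,0,0,0],[0,0,0,-9,0,0,0],[0,0,0,-9.3,0,0,0],[0,0,0,-9.3,0,0,0],[0,0,0,-9.3,0,0,0]]

```text
time_s: 10.1
eef_pos: [0.6351, 0.0179, 0.2508]
ee_rot: [[-0.912, -0.41, 0.001], [-0.41, 0.912, -0.0], [-0.001, -0.001, -1.0]]
wrist_force: [6.4, 0.1, -6.6]
grip_width: 0.0333
gripper_force: 64.5
```

```bash
python3 - <<'E'
from h import *
s=robot.get_state();print(s["eef_pos"],s["wrist_force"],s["wrist_torque"],s["grip_width"],s["gripper_force"])
a=viewer.grab_frame("side")["color"][110:250,280:380,::-1]
b=viewer.grab_frame("scene")["color"][80:240,270:370,::-1]
cv2.imwrite("pics/up.png",np.hstack([cv2.resize(i,(390,560),interpolation=cv2.INTER_CUBIC) for i in(a,b)]))
E
```

```text
[0.63512292 0.01791023 0.25084514] [ 6.37628093  0.06372446 -6.64400424] [-0.13715307 -1.70885394 -0.11185491] 0.033310253373463994 64.48116347193718
```

View pics/up.png

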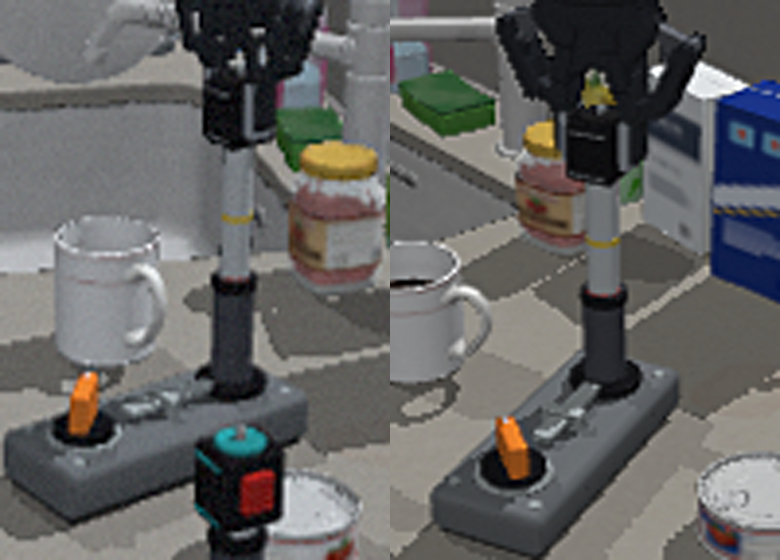

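The red band shows at the sleeve rim, at (230,280) and (603,292), and the yellow band is well above it. I'll pull slightly more to confirm it's the hard stop.

send_rows:
  targets:
    - [[0,0,0,-0.2,0,0,0],[0,0,0,-0.3,0,0,0],[0,0,0,-0.3,0,0,0],[0,0,0,-0.3,0,0,0]]

```text
time_s: 10.6
eef_pos: [0.6351, 0.0179, 0.251]
ee_rot: [[-0.912, -0.41, -0.002], [-0.41, 0.912, -0.0], [0.002, 0.0, -1.0]]
wrist_force: [9.7, 0.1, -15.6]
grip_width: 0.0332
gripper_force: 63.1
```

It's at the hard stop: the extra pull took the downward force to 15.6 N and the head hardly rose. The grip is steady.

```bash
python3 -c "
from bench import order
print(order.job_done())"
```

```text
the job is handed in; nothing more can be done
None
```

The clamp knob is fully loose, and the mast is up at its second stop with the head still gripped and the button in; I handed the job in at about 11 s, and the mug, tin and shaker were left alone.

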